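Prove the slab roller's stop button and re-arm it

TASK

Before the class, check the slab roller's stop button: with your fingertips press the big mushroom button fully in so that it latches, then push its lugs round clockwise until the latch lets go and the button springs back out. Only then press the small flat reset button on the other box fully in and let it go. Use only the fingertips, and leave the pots, jars and tools standing where they are.

Things in the scene. Friction and masses are not known exactly. Their poses are not given: they have to be found in the camera images.
- stop_top (a point): Big mushroom stop button (black, boss and lugs grey) on a grey box. Point: centre of its top, on its upright axis, 99 mm above the table when out; sinks and turns with the button (z up). 15 mm lower is its flat disc, 74 mm across; from it rise to this height a central boss 24 mm across and two opposite sawtooth lugs, 10 to 35 mm from the axis. The disc is free 125 deg before each face.
- stop_face1 (a point): Point on the upright, radial push face of the first lug: 28 mm from the axis along the button's +x, 7 mm below its top. The face lies along +x and looks to the button's +y; behind it the lug slopes down within 55 deg. Pushed towards -y of the button it turns clockwise seen from above.
- stop_face2 (a point): Same for the second lug, 28 mm from the axis along the button's -x: its push face looks to the button's -y, and is pushed towards +y. Pushing either lug is enough.
- stop_box: The grey box that carries the stop button: 110 x 110 x 60 mm high, fixed to the table, origin at the centre of its underside, button axis through it; with the button untwisted its x axis is the button's. It stands left or right of the other box, turned up to 0.6 rad.
- reset_box: The other grey box, same size, fixed; origin at the centre of its underside. It carries the small reset button and, 62 mm from that towards the box's +x, a fixed upright aluminium dial, 28 mm across and 18 mm high.
- stop_press (a joint): How far the stop button is pushed in, m: 0 out, about 0.0055 when latched in, 0.008 at the bottom stop. A spring pushes it out with 4.5 N at 0 and 9 N at the bottom; snapping the latch adds some 2 to 3 N on the way in. Let go after about 0.006 or more it stays latched; short of that it comes back out.
- stop_twist (a joint): Turn of the stop button, rad, growing clockwise seen from above: 0 at rest, stop at 0.9. A light spring (0.01 to 0.06 N m) turns it back to 0. When latched in, it is let go at about 0.45 to 0.5 and springs out by itself.
- reset_top (a point): Small flat round black push button, 28 mm across, in a steel collar on the other grey box. Point: centre of its top, 78 mm above the table, z up.
- reset (a joint): How far the reset button is pushed in, m: 0 out, 0.006 fully in; 5 N pushes it fully in; it springs back when let go.
- slip_jar_mid (a point): Loose small glass jar with a white lid, 54 mm across, 80 mm high, between the two boxes; point at its centre. Leave alone.
- glaze_jar_mid (a point): Loose jar, 64 mm across, 90 mm high, at the left; point at its centre. Leave alone.
- clay_pot_mid (a point): Loose unfired clay pot, 138 mm across at the rim, 115 mm high, behind the boxes; point on its axis half-way up. Leave alone.
- mug_mid (a point): Loose ceramic mug, 76 mm across, 85 mm high, at the left; point on its axis half-way up. Leave alone.
- bowl_mid (a point): Loose clay bowl, 120 mm across, 50 mm high, at the right; point on its axis half-way up. Leave alone.
- wood_knife_mid (a point): Loose wooden modelling knife, 160 mm long, lying between the robot and the left box; point near its middle. Leave alone.
- brush_grip (a point): Loose flat brush, 200 mm long, lying between the robot and the right box; point on its handle. Leave alone.

How it is judged:
By the outcome, as a careful person would: the job done as asked, in the order asked, and still so for the second after the job is handed in, with the robot touching nothing.
It also fails if it takes over 50 s, if anything falls off the work surface, if the arm or the gripper's body presses on something with over 40 N, if the wrist force passes 120 N, or if a joint passes its speed limit or range.

ROBOT

A 6-joint arm with a two-finger parallel gripper is mounted at the origin on the work surface. World frame = base frame: x ahead of the robot, y to its left, z up, the work surface at z = 0. Lengths are in mm, angles in degrees, forces in N, time in s.
With the tool pointing down it reaches from about 300 to 850 mm from the base axis. Payload 4.2 kg.
Tool frame: the origin (TCP) lies at the very end of the fingers, on their centre line; the grasp point (between the pads) lies 19 mm behind it (env.grip_point_offset is the distance from the TCP to the grasp point, in mm); z points along the fingers, y is the line along which they close (so a half turn about z gives the same grasp; the last joint's range is limited). The gripper opens to 91 mm and grips with 3 to 60 N. Pads are 32 mm wide; open, the fingers measure 118 mm over their backs; the gripper's body (76 mm by 178 mm) begins 60 mm behind the grasp point.
Start: joints at [66.635, 18.312, 89.639, -0, 72.044, -1.146], TCP at [217.443, 532.321, 174.276] pointing down, gripper open.
Joint ranges: [-177.97, 177.97], [-48.28, 115.42], [12.27, 149.76], [-77.06, 257.06], [2.81, 150.46], [-146.56, 146.56]. Speed limits (degrees/s): [147.25, 147.25, 180, 180, 180, 180].

INTERFACE

Orientations are given as [roll, pitch, yaw] about the fixed x, y, z axes, in that order (R = Rz(yaw) Ry(pitch) Rx(roll)).
In Python, from workcell import env gives the robot as it stands. The module is installed in compiled form; this text tells all that it offers.
- The arm moves only by the tool arm_command, never from a script. Its argument "rows" is a list of rows, each an object with "delta_pos": the shift along the tool's x, y, z in mm, a list of three; "roll": the turn about the tool's z in units of 5 degrees (1.0 is 5 degrees); "jaw": the opening in per cent of the stroke, from 0 (shut) to 100 (fully open). A call has 1 to 20 rows; each row is the pose to reach, as a shift and turn from the pose commanded when the call began, along the tool's axes at that moment; what a row does not reach only later rows make up. A row lasts 1/12 s, in which the tool goes at most 41.7 mm and 7.16 degrees, less where a joint would pass 70% of its speed; a pose out of reach is approached as far as the arm can. A call with a gripper value outside its range is refused whole. The fingers move at their own pace and stop on an object; "squeeze" is the grip in N (left out, the last holds). Time passes only in rows, so rows that repeat a pose let the fingers close. It gives the time, the measured TCP pose, the force, the opening and the grip force at its end, in the units of the state.
- env.state(): the state, without advancing time (a new reading comes with each control period).
- env.grab_frame(name): name is "side" or "top" or "wrist"; returns a dict with "img" (480x640x3 uint8, blue, green, red), "z_map" (480x640 float32, mm along the optical axis (not along the pixel's ray), 0 where there is no reading), "fov_y" (degrees; the focal length in pixels is half the picture's height over the tangent of half this angle, whatever the lens; pixels are square), "cx", "cy" (the principal point, pixels), "R" (3x3) and "t" (3): a world point X has camera coordinates R X + t; the wrist camera has in their place "T_tool_cam" (4x4, takes a point from camera to tool coordinates, whose origin is the TCP and whose axes are the flange's). Camera axes: x right, y down, z forward; pixel columns grow to the right and rows downward; lengths in mm; the calibration is good to about 2 mm. A picture is of the moment at which its call begins: read the wrist's pose just before it.
- env.job_done(): hands the job in; it is judged then, once.
The state is a dict: "time_s": time; "qpos": joint angles; "qvel": joint speeds; "effort": joint torques, N m; "ee_pos": TCP position; "ee_rot": TCP orientation; "force": force on the tool from outside, world axes, zero at the start; "torque": the same for the moment, N m; "gripper_width": finger opening in mm; "gripper_force": force on a finger pad.
Only numpy, scipy, OpenCV 4.12 (cv2) and the standard library are available. Lean on these libraries where they do the work, as an engineer would, in place of code of your own. Each camera call takes 0.05 s, during which the arm holds its last target. There are 200 camera calls.

## Working session

There is one attempt and no reset: what is moved stays moved. The work goes in short steps, Python scripts to look and compute and a tool call to move; the robot and the scene stay as the last step left them, time stands still between calls to the robot, and variables do not carry over. Pictures are saved under pics/ and viewed, at most 10 in all, crops included, and the job is handed in when it is done.

Besides the shell and the picture viewer there is one more tool, called as name(argument=value, ...) on one line, values as JSON. arm_command: Moves the arm, as the interface text tells. Its arguments: {"type":"object","properties":{"rows":{"type":"array"},"squeeze":{"type":"number"}},"required":["rows"]}

```bash
mkdir -p pics; cat > h.py <<'E'
import numpy as np, cv2
from workcell import env
def f_of(fr): return 240/np.tan(np.radians(fr["fov_y"]/2))
def cloud(fr):
    f=f_of(fr); z=fr["z_map"].astype(float); v,u=np.mgrid[0:480,0:640]
    P=np.stack([(u-fr["cx"])/f*z,(v-fr["cy"])/f*z,z],-1)
    return (P-np.array(fr["t"]))@np.array(fr["R"])   # R^T (P-t)
E
python3 - <<'E'
from h import *
fr=env.grab_frame("top"); cv2.imwrite("pics/top.png",fr["img"]); np.save("top.npy",fr,allow_pickle=True)
s=env.grab_frame("side"); cv2.imwrite("pics/side.png",s["img"])
print(env.state()); print(fr["R"],fr["t"],fr["fov_y"])
E
```

```text
{'time_s': 0.1, 'qpos': array([ 6.66361977e+01,  1.83475471e+01,  8.96985403e+01, -3.04300353e-03,
        7.20456742e+01, -1.14510637e+00]), 'qvel': array([ 0.02013226, -0.13555799, -0.12572536,  0.14740713,  0.12526979,
       -0.0207076 ]), 'effort': array([ 9.93294816e-04, -4.13327694e+01, -2.32508504e+01,  7.30670756e-02,
        4.21552069e-02, -6.73682575e-05]), 'ee_pos': array([217.23555229, 531.82413194, 173.51467601]), 'ee_rot': array([-1.79908199e+02,  1.05891874e-03,  1.57782245e+02]), 'force': array([-0.06643887, -0.12733939, -0.03231876]), 'torque': array([ 0.03302284, -0.00159232, -0.01566814]), 'gripper_force': 0.0, 'gripper_width': 91.29148729847316}
[[-0.03005252 -0.99912574 -0.02906186]
 [-0.98813658  0.03407777 -0.14974915]
 [ 0.15060859  0.02421675 -0.98829682]] [  32.50071882  579.34921594 1001.85451831] 54.993594392384956
```

View pics/top.png

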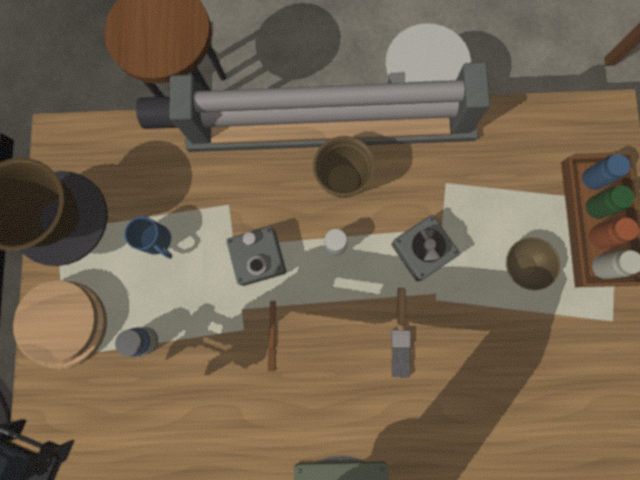

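View pics/side.png

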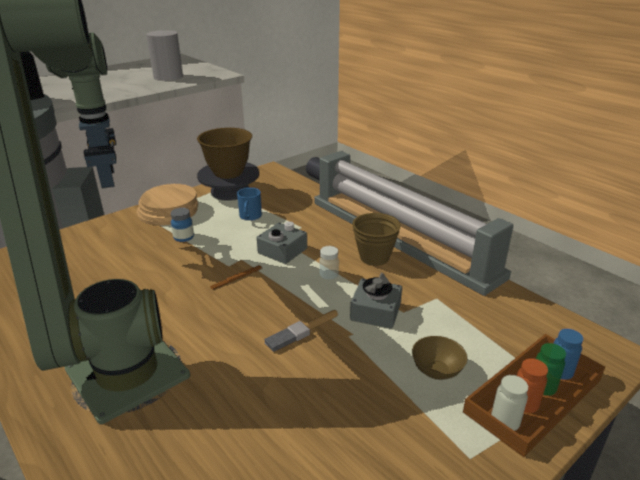

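The top view shows the stop button at about (430,245) on the right box. The reset button is at (257,265) on the left box, with the dial at (249,239) and the slip jar at (335,240).

```bash
python3 - <<'E'
from h import *
fr=np.load("top.npy",allow_pickle=True).item(); C=cloud(fr)
for u,v in [(430,245),(257,265),(249,239),(335,240),(345,170)]: print((u,v),C[v,u].round(1))
def sel(u0,u1,v0,v1,z0,z1):
    c=C[v0:v1,u0:u1].reshape(-1,3); vv,uu=np.mgrid[v0:v1,u0:u1]
    m=(c[:,2]>z0)&(c[:,2]<z1); return c[m]
for n,a in dict(stopbox=(385,470,205,290,50,68),resetbox=(220,295,215,295,50,68)).items():
    p=sel(*a); r=cv2.minAreaRect(p[:,:2].astype(np.float32)); print(n,r,np.median(p[:,2]))
for n,a in dict(disc=(405,455,220,270,76,110),raised=(405,455,220,270,92,110),reset=(240,275,250,285,70,95),dial=(235,262,228,250,70,95)).items():
    p=sel(*a); print(n,len(p),p.mean(0).round(1),cv2.minEnclosingCircle(p[:,:2].astype(np.float32)))
a=cv2.resize(fr["img"][205:285,390:470],(560,560),interpolation=cv2.INTER_CUBIC)
cv2.imwrite("pics/c1.png",cv2.convertScaleAbs(a,alpha=1.6))
E
```

```text
(430, 245) [ 563.5 -206.9  102.6]
(257, 265) [535.4 166.6  81.5]
(249, 239) [593.8 184.2  79.6]
(335, 240) [585.3  -5.2  77.5]
(345, 170) [765.1 -34.3  11.5]
stopbox ((567.86083984375, -206.97540283203125), (109.93470764160156, 111.59972381591797), 31.98672103881836) 59.6408346081852
resetbox ((562.9267578125, 177.41549682617188), (111.0050277709961, 110.30833435058594), 13.953783988952637) 59.35070245602309
disc 907 [ 566.6 -205.8   87.7] ((567.847900390625, -207.35089111328125), 37.26626968383789)
raised 237 [ 566.6 -206.7   97.6] ((567.497314453125, -206.6337890625), 34.85943603515625)
reset 266 [535.9 169.8  76.6] ((537.6219482421875, 170.9156494140625), 21.70680046081543)
dial 125 [597.  185.6  77.5] ((598.1067504882812, 186.18890380859375), 14.172262191772461)
```

View pics/c1.png

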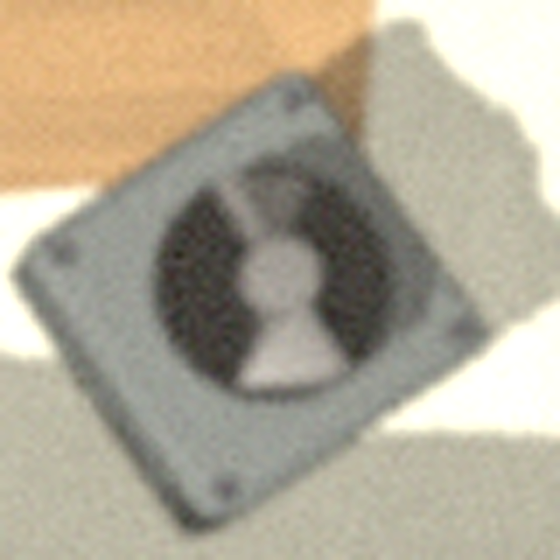

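The crop shows the two lugs. The first lug's push face runs up-left, from (280,280) to (235,200), which is about +32° yaw and matches the box. I'll straddle the boss with the fingers in the free sectors, press the disc down, then roll clockwise.

arm_command(rows=[{"delta_pos": [-604, -552, 0], "roll": -4.8, "jaw": 44}, {"delta_pos": [-604, -552, 0], "roll": -4.8, "jaw": 44}, {"delta_pos": [-604, -552, 0], "roll": -4.8, "jaw": 44}, {"delta_pos": [-604, -552, 0], "roll": -4.8, "jaw": 44}, {"delta_pos": [-604, -552, 0], "roll": -4.8, "jaw": 44}, {"delta_pos": [-604, -552, 0], "roll": -4.8, "jaw": 44}, {"delta_pos": [-604, -552, 0], "roll": -4.8, "jaw": 44}, {"delta_pos": [-604, -552, 0], "roll": -4.8, "jaw": 44}, {"delta_pos": [-604, -552, 0], "roll": -4.8, "jaw": 44}, {"delta_pos": [-604, -552, 0], "roll": -4.8, "jaw": 44}, {"delta_pos": [-604, -552, 0], "roll": -4.8, "jaw": 44}, {"delta_pos": [-604, -552, 0], "roll": -4.8, "jaw": 44}, {"delta_pos": [-604, -552, 0], "roll": -4.8, "jaw": 44}, {"delta_pos": [-604, -552, 0], "roll": -4.8, "jaw": 44}, {"delta_pos": [-604, -552, 0], "roll": -4.8, "jaw": 44}, {"delta_pos": [-604, -552, 0], "roll": -4.8, "jaw": 44}, {"delta_pos": [-604, -552, 0], "roll": -4.8, "jaw": 44}, {"delta_pos": [-604, -552, 0], "roll": -4.8, "jaw": 44}, {"delta_pos": [-604, -552, 0], "roll": -4.8, "jaw": 44}, {"delta_pos": [-604, -552, 0], "roll": -4.8, "jaw": 44}])

```text
time_s: 1.77
ee_pos: [568.6, -210.5, 173.5]
ee_rot: [-180.0, -0.0, -178.3]
force: [-0.2, 0.3, 0.5]
gripper_width: 40.2
gripper_force: 0.0
```

```bash
python3 - <<'E'
from h import *
env.grab_frame("wrist"); env.grab_frame("wrist")
s=env.state(); w=env.grab_frame("wrist"); print(s["ee_pos"],s["ee_rot"])
from scipy.spatial.transform import Rotation as Ro
T=np.eye(4);T[:3,:3]=Ro.from_euler("xyz",s["ee_rot"],degrees=True).as_matrix();T[:3,3]=s["ee_pos"]
T=T@np.array(w["T_tool_cam"]); w["R"]=T[:3,:3].T; w["t"]=-T[:3,:3].T@T[:3,3]
C=cloud(w); p=C.reshape(-1,3); v,u=np.mgrid[0:480,0:640]
m=(w["z_map"].ravel()>0)&(np.hypot(p[:,0]-567.5,p[:,1]+207)<48)
for a,b in [(76,92),(92,104),(76,104)]:
    q=p[m&(p[:,2]>a)&(p[:,2]<b)]
    if len(q)>5: print(a,len(q),q.mean(0),cv2.minEnclosingCircle(q[:,:2].astype(np.float32)))
cv2.imwrite("pics/w1.png",w["img"])
E
```

```text
[ 569.10483242 -211.33394748  172.80583355] [-1.79936603e+02 -1.57076680e-02 -1.78458149e+02]
76 3708 [ 564.03507499 -206.34559629   84.05667074] ((566.026123046875, -206.51100158691406), 37.014644622802734)
92 1396 [ 564.49008275 -206.57411583   97.20655458] ((566.5462036132812, -206.8988800048828), 35.139190673828125)
76 5104 [ 564.15952461 -206.40809889   87.65330825] ((566.026123046875, -206.51100158691406), 37.014644622802734)
```

View pics/w1.png

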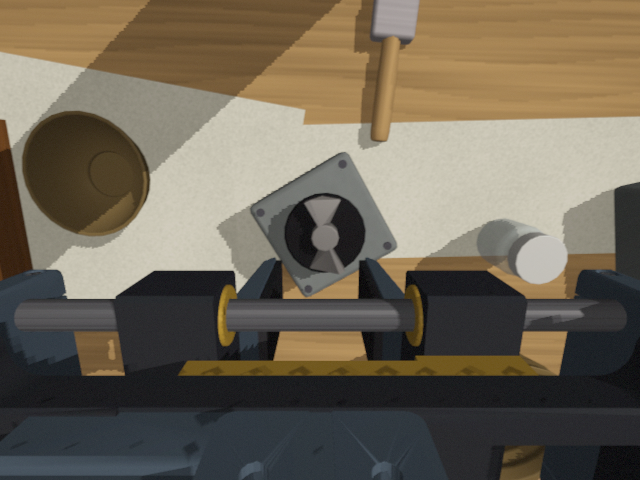

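The wrist view shows the button at (325,235). The fingers are lined up over it, and the body is clear of the jar and bowl. The TCP is about 4.5 mm off, so I'll correct that and descend partway.

arm_command(rows=[{"delta_pos": [2.2, 4.6, 30], "roll": 0, "jaw": 44}, {"delta_pos": [2.2, 4.6, 60], "roll": 0, "jaw": 44}, {"delta_pos": [2.2, 4.6, 68], "roll": 0, "jaw": 44}, {"delta_pos": [2.2, 4.6, 68], "roll": 0, "jaw": 44}, {"delta_pos": [2.2, 4.6, 68], "roll": 0, "jaw": 44}, {"delta_pos": [2.2, 4.6, 68], "roll": 0, "jaw": 44}])

```text
time_s: 2.42
ee_pos: [566.7, -202.5, 108.2]
ee_rot: [-179.9, 0.2, -178.2]
force: [-0.4, 0.6, 0.6]
gripper_width: 40.4
gripper_force: 0.0
```

arm_command(rows=[{"delta_pos": [0, 0, 0], "roll": 0, "jaw": 44}, {"delta_pos": [0, 0, 0], "roll": 0, "jaw": 44}, {"delta_pos": [0, 0, 0], "roll": 0, "jaw": 44}, {"delta_pos": [0, 0, 0], "roll": 0, "jaw": 44}, {"delta_pos": [0, 0, 0], "roll": 0, "jaw": 44}, {"delta_pos": [0, 0, 0], "roll": 0, "jaw": 44}])

```text
time_s: 2.92
ee_pos: [565.6, -202.6, 106.3]
ee_rot: [180.0, 0.0, -178.2]
force: [-0.1, -1.0, 0.1]
gripper_width: 40.1
gripper_force: 0.0
```

arm_command(rows=[{"delta_pos": [0, 0, 0], "roll": 0, "jaw": 44}, {"delta_pos": [0, 0, 0], "roll": 0, "jaw": 44}, {"delta_pos": [0, 0, 0], "roll": 0, "jaw": 44}, {"delta_pos": [0, 0, 0], "roll": 0, "jaw": 44}, {"delta_pos": [0, 0, 0], "roll": 0, "jaw": 44}, {"delta_pos": [0, 0, 0], "roll": 0, "jaw": 44}])

```text
time_s: 3.42
ee_pos: [565.5, -202.5, 106.2]
ee_rot: [180.0, -0.0, -178.2]
force: [0.5, 0.3, 0.2]
gripper_width: 40.0
gripper_force: 0.0
```

arm_command(rows=[{"delta_pos": [-1.4, -4.5, 0], "roll": 0, "jaw": 44}, {"delta_pos": [-1.4, -4.5, 0], "roll": 0, "jaw": 44}, {"delta_pos": [-1.4, -4.5, 0], "roll": 0, "jaw": 44}, {"delta_pos": [-1.4, -4.5, 4], "roll": 0, "jaw": 44}, {"delta_pos": [-1.4, -4.5, 8], "roll": 0, "jaw": 44}, {"delta_pos": [-1.4, -4.5, 12], "roll": 0, "jaw": 44}, {"delta_pos": [-1.4, -4.5, 16], "roll": 0, "jaw": 44}, {"delta_pos": [-1.4, -4.5, 18], "roll": 0, "jaw": 44}, {"delta_pos": [-1.4, -4.5, 18], "roll": 0, "jaw": 44}, {"delta_pos": [-1.4, -4.5, 18], "roll": 0, "jaw": 44}, {"delta_pos": [-1.4, -4.5, 18], "roll": 0, "jaw": 44}])

```text
time_s: 4.33
ee_pos: [567.2, -207.1, 88.4]
ee_rot: [-180.0, 0.0, -178.2]
force: [0.2, 0.8, 0.9]
gripper_width: 40.1
gripper_force: 0.0
```

No contact with the lugs. Next I'll press slowly, about 13 mm, to go past the bottom stop at z ≈ 76.

arm_command(rows=[{"delta_pos": [0, 0, 2], "roll": 0, "jaw": 44}, {"delta_pos": [0, 0, 4], "roll": 0, "jaw": 44}, {"delta_pos": [0, 0, 6], "roll": 0, "jaw": 44}, {"delta_pos": [0, 0, 8], "roll": 0, "jaw": 44}, {"delta_pos": [0, 0, 10], "roll": 0, "jaw": 44}, {"delta_pos": [0, 0, 11], "roll": 0, "jaw": 44}, {"delta_pos": [0, 0, 12], "roll": 0, "jaw": 44}, {"delta_pos": [0, 0, 12.5], "roll": 0, "jaw": 44}, {"delta_pos": [0, 0, 12.5], "roll": 0, "jaw": 44}, {"delta_pos": [0, 0, 12.5], "roll": 0, "jaw": 44}, {"delta_pos": [0, 0, 12.5], "roll": 0, "jaw": 44}])

```text
time_s: 5.25
ee_pos: [567.1, -207.1, 75.8]
ee_rot: [-180.0, 0.0, -178.2]
force: [-0.5, -0.6, -0.9]
gripper_width: 40.4
gripper_force: 0.0
```

```bash
python3 - <<'E'
from h import *
s=env.state(); print(s["ee_pos"],s["force"],s["torque"])
w=env.grab_frame("wrist"); cv2.imwrite("pics/w2.png",w["img"])
fr=env.grab_frame("top");C=cloud(fr);p=C.reshape(-1,3)
b=cv2.resize(fr["img"][195:295,380:480],(480,480),interpolation=cv2.INTER_CUBIC)
a=cv2.resize(w["img"],(640,480))[:, 160:480]
cv2.imwrite("pics/w3.png",np.hstack([a,cv2.convertScaleAbs(b,alpha=1.6)]))
print(env.state()["force"])
E
```

```text
[ 567.13608015 -207.05164942   75.84188495] [-0.48488757 -0.5588703  -0.86849405] [ 0.0031217   0.05922542 -0.00204364]
[0.13493862 0.73838965 0.35894505]
```

View pics/w3.png

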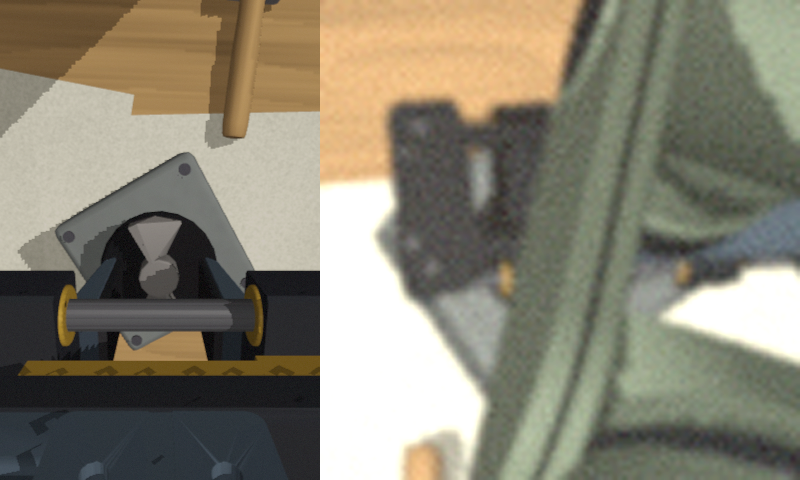

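```bash
cat >> h.py <<'E'
from scipy.spatial.transform import Rotation as Ro
def wcloud():
    s=env.state(); w=env.grab_frame("wrist")
    T=np.eye(4);T[:3,:3]=Ro.from_euler("xyz",s["ee_rot"],degrees=True).as_matrix();T[:3,3]=s["ee_pos"]
    T=T@np.array(w["T_tool_cam"]); w["R"]=T[:3,:3].T; w["t"]=-T[:3,:3].T@T[:3,3]
    return w,cloud(w)
E
python3 - <<'E'
from h import *
w,C=wcloud()
for u,v in [(315,222),(318,240),(275,250),(360,250),(318,275),(300,235),(340,240),(245,270),(385,275),(346,160),(230,235),(285,290),(350,290)]:
    print((u,v),C[v,u].round(1))
E
```

```text
(315, 222) [ 533.9 -209.8   91. ]
(318, 240) [ 543.6 -207.7   95. ]
(275, 250) [ 553.3 -233.9   84.2]
(360, 250) [ 551.8 -181.7   83.6]
(318, 275) [ 564.  -207.1   97.5]
(300, 235) [ 540.2 -218.    98.6]
(340, 240) [ 546.1 -194.2   82.7]
(245, 270) [ 575.5 -258.3   58.3]
(385, 275) [ 547.4 -177.6  142.4]
(346, 160) [ 498.3 -191.2   59.9]
(230, 235) [ 550.  -267.3   61.2]
(285, 290) [ 579.7 -227.7   83.1]
(350, 290) [ 578.7 -186.4   82.6]
```

```bash
python3 - <<'E'
from h import *
w,C=wcloud(); 
for v in range(255,300,10): print(v,[ (u,*C[v,u].round(0).astype(int)) for u in list(range(235,290,8))+list(range(345,400,8))])
a=cv2.resize(w["img"][190:370,200:440],(800,600),interpolation=cv2.INTER_CUBIC)
cv2.imwrite("pics/w4.png",cv2.convertScaleAbs(a,alpha=2,beta=20))
E
```

```text
255 [(235, np.int64(564), np.int64(-265), np.int64(60)), (243, np.int64(564), np.int64(-259), np.int64(60)), (251, np.int64(564), np.int64(-254), np.int64(59)), (259, np.int64(564), np.int64(-248), np.int64(60)), (267, np.int64(557), np.int64(-239), np.int64(84)), (275, np.int64(557), np.int64(-234), np.int64(83)), (283, np.int64(556), np.int64(-229), np.int64(84)), (345, np.int64(556), np.int64(-191), np.int64(82)), (353, np.int64(555), np.int64(-186), np.int64(84)), (361, np.int64(555), np.int64(-181), np.int64(84)), (369, np.int64(555), np.int64(-176), np.int64(83)), (377, np.int64(562), np.int64(-166), np.int64(59)), (385, np.int64(561), np.int64(-161), np.int64(59)), (393, np.int64(561), np.int64(-156), np.int64(59))]
265 [(235, np.int64(573), np.int64(-266), np.int64(55)), (243, np.int64(571), np.int64(-259), np.int64(60)), (251, np.int64(571), np.int64(-254), np.int64(59)), (259, np.int64(571), np.int64(-248), np.int64(59)), (267, np.int64(549), np.int64(-232), np.int64(129)), (275, np.int64(551), np.int64(-229), np.int64(122)), (283, np.int64(563), np.int64(-229), np.int64(83
[... 1897 characters left out ...]
p.int64(202)), (243, np.int64(549), np.int64(-236), np.int64(166)), (251, np.int64(549), np.int64(-232), np.int64(166)), (259, np.int64(549), np.int64(-230), np.int64(165)), (267, np.int64(550), np.int64(-227), np.int64(162)), (275, np.int64(557), np.int64(-226), np.int64(145)), (283, np.int64(583), np.int64(-229), np.int64(84)), (345, np.int64(581), np.int64(-190), np.int64(85)), (353, np.int64(582), np.int64(-184), np.int64(83)), (361, np.int64(564), np.int64(-185), np.int64(127)), (369, np.int64(552), np.int64(-186), np.int64(154)), (377, np.int64(549), np.int64(-184), np.int64(162)), (385, np.int64(547), np.int64(-182), np.int64(166)), (393, np.int64(547), np.int64(-179), np.int64(166))]
```

View pics/w4.png

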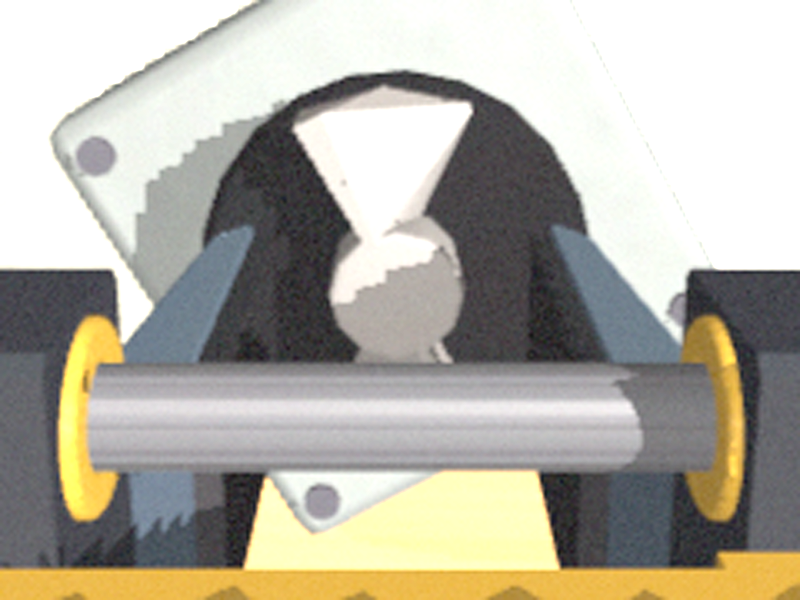

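The wrist view shows the real fingertips ending at z ≈ 120, with their ends near u=275, v=258. The disc is still at z ≈ 84 and not pressed. So the fingers end about 45 mm above the reported TCP. I'll go down carefully, watching the force.

arm_command(rows=[{"delta_pos": [0, 0, 4], "roll": 0, "jaw": 44}, {"delta_pos": [0, 0, 8], "roll": 0, "jaw": 44}, {"delta_pos": [0, 0, 12], "roll": 0, "jaw": 44}, {"delta_pos": [0, 0, 16], "roll": 0, "jaw": 44}, {"delta_pos": [0, 0, 20], "roll": 0, "jaw": 44}, {"delta_pos": [0, 0, 24], "roll": 0, "jaw": 44}, {"delta_pos": [0, 0, 28], "roll": 0, "jaw": 44}, {"delta_pos": [0, 0, 28], "roll": 0, "jaw": 44}, {"delta_pos": [0, 0, 28], "roll": 0, "jaw": 44}])

```text
time_s: 6.2
ee_pos: [566.9, -206.9, 47.4]
ee_rot: [180.0, -0.0, -178.2]
force: [0.4, -0.9, -0.0]
gripper_width: 40.4
gripper_force: 0.0
```

```bash
python3 - <<'E'
from h import *
w,C=wcloud(); p=C.reshape(-1,3)
# lowest point of each finger's front (x about 549), seen by wrist camera
v,u=np.mgrid[0:480,0:640]
for lo,hi in [(-233,-225),(-189,-181)]:
    m=(p[:,0]>545)&(p[:,0]<552)&(p[:,1]>lo)&(p[:,1]<hi)&(p[:,2]<130)
    print(np.histogram(p[m][:,2],bins=np.arange(76,132,4)))
print(env.state()["ee_pos"],env.state()["force"])
cv2.imwrite("pics/w5.png",cv2.convertScaleAbs(cv2.resize(w["img"][190:370,200:440],(800,600),interpolation=cv2.INTER_CUBIC),alpha=2,beta=20))
E
```

```text
(array([  0, 115,  47,  34,  33,  41,  49,  45,  47,  54,  58,  60,  74]), array([ 76,  80,  84,  88,  92,  96, 100, 104, 108, 112, 116, 120, 124,
       128]))
(array([  0, 117,  47,  26,  32,  36,  35,  45,  40,  51,  50,  53,  62]), array([ 76,  80,  84,  88,  92,  96, 100, 104, 108, 112, 116, 120, 124,
       128]))
[ 567.11427587 -207.02263174   47.67196491] [ 0.29015777 -0.49081088  0.75997093]
```

View pics/w5.png

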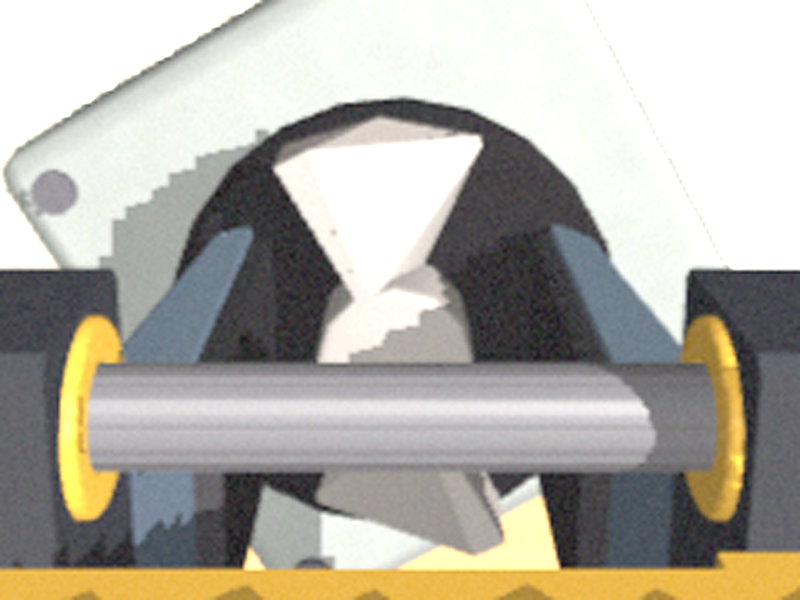

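The fingertips are now in the free sectors on either side of the boss, with tips near z ≈ 90, so I can press.

arm_command(rows=[{"delta_pos": [0, 0, 2], "roll": 0, "jaw": 44}, {"delta_pos": [0, 0, 4], "roll": 0, "jaw": 44}, {"delta_pos": [0, 0, 6], "roll": 0, "jaw": 44}, {"delta_pos": [0, 0, 8], "roll": 0, "jaw": 44}, {"delta_pos": [0, 0, 8], "roll": 0, "jaw": 44}, {"delta_pos": [0, 0, 8], "roll": 0, "jaw": 44}])

```text
time_s: 6.75
ee_pos: [567.5, -207.1, 40.8]
ee_rot: [-180.0, 0.1, -178.2]
force: [-1.1, -0.0, 5.7]
gripper_width: 39.9
gripper_force: 2.7
```

arm_command(rows=[{"delta_pos": [0, 0, 1.5], "roll": 0, "jaw": 44}, {"delta_pos": [0, 0, 3], "roll": 0, "jaw": 44}, {"delta_pos": [0, 0, 4.5], "roll": 0, "jaw": 44}, {"delta_pos": [0, 0, 6], "roll": 0, "jaw": 44}, {"delta_pos": [0, 0, 6], "roll": 0, "jaw": 44}, {"delta_pos": [0, 0, 6], "roll": 0, "jaw": 44}])

```text
time_s: 7.25
ee_pos: [567.5, -207.2, 36.5]
ee_rot: [-180.0, 0.1, -178.2]
force: [-3.4, 2.1, 14.1]
gripper_width: 39.8
gripper_force: 7.2
```

arm_command(rows=[{"delta_pos": [0, 0, 1.5], "roll": 0, "jaw": 44}, {"delta_pos": [0, 0, 3], "roll": 0, "jaw": 44}, {"delta_pos": [0, 0, 4], "roll": 0, "jaw": 44}, {"delta_pos": [0, 0, 4], "roll": 0, "jaw": 44}, {"delta_pos": [0, 0, 4], "roll": 0, "jaw": 44}])

```text
time_s: 7.67
ee_pos: [567.7, -207.2, 36.2]
ee_rot: [-179.9, 0.2, -178.2]
force: [-9.5, 3.8, 34.5]
gripper_width: 40.3
gripper_force: 17.1
```

It's at the bottom stop (34 N at TCP z 36.2). Next I'll lift the tips to about 87 mm and check that the button stays latched.

arm_command(rows=[{"delta_pos": [0, 0, -4], "roll": 0, "jaw": 44}, {"delta_pos": [0, 0, -8], "roll": 0, "jaw": 44}, {"delta_pos": [0, 0, -12], "roll": 0, "jaw": 44}, {"delta_pos": [0, 0, -16], "roll": 0, "jaw": 44}, {"delta_pos": [0, 0, -17], "roll": 0, "jaw": 44}, {"delta_pos": [0, 0, -17], "roll": 0, "jaw": 44}, {"delta_pos": [0, 0, -17], "roll": 0, "jaw": 44}, {"delta_pos": [0, 0, -17], "roll": 0, "jaw": 44}])

```text
time_s: 8.33
ee_pos: [566.8, -206.9, 46.1]
ee_rot: [180.0, -0.1, -178.2]
force: [0.5, -0.1, -0.3]
gripper_width: 40.5
gripper_force: 0.0
```

```bash
cat > z.py <<'E'
from h import *
w,C=wcloud(); p=C.reshape(-1,3); r=np.hypot(p[:,0]-567,p[:,1]+207)
q=p[(r<11)&(p[:,2]<110)&(p[:,2]>70)]; print("boss",len(q),np.percentile(q[:,2],[25,50,75]).round(1))
q=p[(r<36)&(r>14)&(abs(p[:,1]+207)<18)&(p[:,2]>70)&(p[:,2]<88)]; print("disc",len(q),np.median(q[:,2]).round(1))
s=env.state();print(s["time_s"],s["ee_pos"],s["force"],s["ee_rot"][2])
E
python3 z.py
```

```text
boss 733 [92.7 93.1 93.5]
disc 2741 78.7
8.3833 [ 566.80071835 -206.89412694   46.17871247] [-0.21155991 -0.39999228  0.01903186] -178.21989791285128
```

The button is latched: boss at 93.1, disc at 78.7. Now I'll turn it clockwise.

arm_command(rows=[{"delta_pos": [0, 0, 0], "roll": 1, "jaw": 44}, {"delta_pos": [0, 0, 0], "roll": 2, "jaw": 44}, {"delta_pos": [0, 0, 0], "roll": 3, "jaw": 44}, {"delta_pos": [0, 0, 0], "roll": 4, "jaw": 44}, {"delta_pos": [0, 0, 0], "roll": 5, "jaw": 44}, {"delta_pos": [0, 0, 0], "roll": 6, "jaw": 44}, {"delta_pos": [0, 0, 0], "roll": 7, "jaw": 44}, {"delta_pos": [0, 0, 0], "roll": 8, "jaw": 44}, {"delta_pos": [0, 0, 0], "roll": 9, "jaw": 44}, {"delta_pos": [0, 0, 0], "roll": 10, "jaw": 44}, {"delta_pos": [0, 0, 0], "roll": 10.8, "jaw": 44}, {"delta_pos": [0, 0, 0], "roll": 10.8, "jaw": 44}, {"delta_pos": [0, 0, 0], "roll": 10.8, "jaw": 44}])

```text
time_s: 9.47
ee_pos: [567.4, -207.5, 46.7]
ee_rot: [180.0, 0.0, 127.9]
force: [0.2, -2.4, 0.2]
gripper_width: 40.1
gripper_force: 0.8
```

```bash
python3 z.py
```

```text
boss 629 [98.1 98.5 98.9]
disc 1120 83.7
9.5167 [ 567.32838737 -207.38759106   46.66859177] [ 0.97562662 -1.6589082   0.55682371] 127.88483767003083
```

It's released: boss back at 98.5. I'll roll back, lift, and shut the jaw.

arm_command(rows=[{"delta_pos": [0, 0, 0], "roll": -1.4, "jaw": 44}, {"delta_pos": [0, 0, 0], "roll": -2.8, "jaw": 44}, {"delta_pos": [0, 0, 0], "roll": -4.2, "jaw": 44}, {"delta_pos": [0, 0, 0], "roll": -5.6, "jaw": 44}, {"delta_pos": [0, 0, 0], "roll": -7, "jaw": 44}, {"delta_pos": [0, 0, 0], "roll": -8.4, "jaw": 44}, {"delta_pos": [0, 0, 0], "roll": -9.8, "jaw": 44}, {"delta_pos": [0, 0, 0], "roll": -10.4, "jaw": 44}, {"delta_pos": [0, 0, 0], "roll": -10.4, "jaw": 44}, {"delta_pos": [0, 0, -10], "roll": -10.4, "jaw": 44}, {"delta_pos": [0, 0, -40], "roll": -10.4, "jaw": 44}, {"delta_pos": [0, 0, -80], "roll": -10.4, "jaw": 0}, {"delta_pos": [0, 0, -100], "roll": -10.4, "jaw": 0}, {"delta_pos": [0, 0, -100], "roll": -10.4, "jaw": 0}, {"delta_pos": [0, 0, -100], "roll": -10.4, "jaw": 0}, {"delta_pos": [0, 0, -100], "roll": -10.4, "jaw": 0}, {"delta_pos": [0, 0, -100], "roll": -10.4, "jaw": 0}, {"delta_pos": [0, 0, -100], "roll": -10.4, "jaw": 0}])

```text
time_s: 11.02
ee_pos: [566.1, -206.6, 145.2]
ee_rot: [179.9, -0.2, 179.8]
force: [-0.5, 0.3, 0.2]
gripper_width: 0.4
gripper_force: 0.0
```

```bash
python3 z.py
```

```text
boss 520 [98.1 98.6 99. ]
disc 993 83.7
11.0667 [ 566.27834345 -206.72267136  145.38238948] [-0.56148275 -0.44193754  0.34616896] 179.77397081210623
```

arm_command(rows=[{"delta_pos": [2, 25, 0], "roll": 0, "jaw": 0}, {"delta_pos": [5, 60, 0], "roll": 0, "jaw": 0}, {"delta_pos": [8, 100, 0], "roll": 0, "jaw": 0}, {"delta_pos": [11, 140, 0], "roll": 0, "jaw": 0}, {"delta_pos": [14, 180, 0], "roll": 0, "jaw": 0}, {"delta_pos": [17, 220, 0], "roll": 0, "jaw": 0}, {"delta_pos": [20, 260, 0], "roll": 0, "jaw": 0}, {"delta_pos": [23, 300, 0], "roll": 0, "jaw": 0}, {"delta_pos": [26, 335, 0], "roll": 0, "jaw": 0}, {"delta_pos": [28, 360, 0], "roll": 0, "jaw": 0}, {"delta_pos": [29.3, 373, 0], "roll": 0, "jaw": 0}, {"delta_pos": [29.3, 378, 0], "roll": 0, "jaw": 0}, {"delta_pos": [29.3, 378, 20], "roll": 0, "jaw": 0}, {"delta_pos": [29.3, 378, 40], "roll": 0, "jaw": 0}, {"delta_pos": [29.3, 378, 60], "roll": 0, "jaw": 0}, {"delta_pos": [29.3, 378, 70], "roll": 0, "jaw": 0}, {"delta_pos": [29.3, 378, 70], "roll": 0, "jaw": 0}, {"delta_pos": [29.3, 378, 70], "roll": 0, "jaw": 0}, {"delta_pos": [29.3, 378, 70], "roll": 0, "jaw": 0}, {"delta_pos": [29.3, 378, 70], "roll": 0, "jaw": 0}])

```text
time_s: 12.73
ee_pos: [540.3, 171.1, 78.1]
ee_rot: [180.0, 0.1, 179.8]
force: [0.7, 0.4, -1.0]
gripper_width: 0.7
gripper_force: 0.0
```

```bash
python3 - <<'E'
from h import *
w,C=wcloud(); p=C.reshape(-1,3); r=np.hypot(p[:,0]-537.7,p[:,1]-171)
for a,b in [(63,74),(74,85)]:
    q=p[(r<30)&(p[:,2]>a)&(p[:,2]<b)]; print(a,len(q),np.percentile(q,[2,50,98],axis=0).round(1).tolist(), cv2.minEnclosingCircle(q[:,:2].astype(np.float32)))
q=p[r<30]; print(np.histogram(q[:,2],bins=range(56,90,2)))
s=env.state();print(s["ee_pos"],s["force"])
cv2.imwrite("pics/w6.png",w["img"][180:420,160:480])
E
```

```text
63 1393 [[514.3, 151.6, 65.0], [524.2, 172.3, 71.5], [543.2, 192.1, 72.9]] ((535.2258911132812, 171.72557067871094), 21.868669509887695)
74 736 [[522.2, 159.3, 75.1], [528.6, 172.2, 81.2], [542.6, 184.3, 82.8]] ((534.8642578125, 171.8666534423828), 13.874629974365234)
(array([  76, 1115,  366,   20,   36,   21,   69,  951,  306,   28,   31,
         89,  465,  123,    0,    0]), array([56, 58, 60, 62, 64, 66, 68, 70, 72, 74, 76, 78, 80, 82, 84, 86, 88]))
[540.16365092 171.13528167  78.01534464] [-0.46717907  0.28314336  0.21409416]
```

View pics/w6.png

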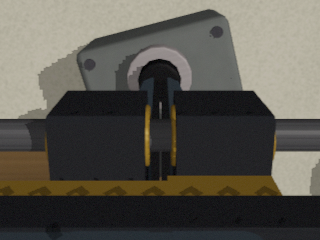

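The wrist view shows the reset button (dark, about (160,75) in the crop) inside its light collar, with the closed fingertips just above it. The centre is about (536,171.5). I'll shift 4 mm and descend.

arm_command(rows=[{"delta_pos": [4, 0.5, 0], "roll": 0, "jaw": 0}, {"delta_pos": [4, 0.5, 8], "roll": 0, "jaw": 0}, {"delta_pos": [4, 0.5, 16], "roll": 0, "jaw": 0}, {"delta_pos": [4, 0.5, 24], "roll": 0, "jaw": 0}, {"delta_pos": [4, 0.5, 30], "roll": 0, "jaw": 0}, {"delta_pos": [4, 0.5, 32], "roll": 0, "jaw": 0}, {"delta_pos": [4, 0.5, 32], "roll": 0, "jaw": 0}, {"delta_pos": [4, 0.5, 32], "roll": 0, "jaw": 0}, {"delta_pos": [4, 0.5, 32], "roll": 0, "jaw": 0}])

```text
time_s: 13.53
ee_pos: [535.5, 171.7, 45.0]
ee_rot: [180.0, 0.0, 179.8]
force: [-0.3, -0.3, 0.9]
gripper_width: 0.5
gripper_force: 0.0
```

arm_command(rows=[{"delta_pos": [0, 0, 2], "roll": 0, "jaw": 0}, {"delta_pos": [0, 0, 4], "roll": 0, "jaw": 0}, {"delta_pos": [0, 0, 6], "roll": 0, "jaw": 0}, {"delta_pos": [0, 0, 8], "roll": 0, "jaw": 0}, {"delta_pos": [0, 0, 10], "roll": 0, "jaw": 0}, {"delta_pos": [0, 0, 12], "roll": 0, "jaw": 0}, {"delta_pos": [0, 0, 12], "roll": 0, "jaw": 0}, {"delta_pos": [0, 0, 12], "roll": 0, "jaw": 0}, {"delta_pos": [0, 0, 12], "roll": 0, "jaw": 0}])

```text
time_s: 14.28
ee_pos: [535.9, 171.8, 36.3]
ee_rot: [179.9, 0.2, 179.8]
force: [-5.1, -2.2, 22.2]
gripper_width: 0.2
gripper_force: 11.2
```

arm_command(rows=[{"delta_pos": [0, 0, 1], "roll": 0, "jaw": 0}, {"delta_pos": [0, 0, 2], "roll": 0, "jaw": 0}, {"delta_pos": [0, 0, 2], "roll": 0, "jaw": 0}, {"delta_pos": [0, 0, 2], "roll": 0, "jaw": 0}])

```text
time_s: 14.62
ee_pos: [536.0, 171.9, 36.1]
ee_rot: [179.9, 0.2, 179.8]
force: [-8.2, -2.5, 33.2]
gripper_width: 0.7
gripper_force: 16.7
```

```bash
python3 - <<'E'
from h import *
w,C=wcloud(); p=C.reshape(-1,3); r=np.hypot(p[:,0]-536,p[:,1]-171.5)
q=p[(r<14.5)]; print(np.histogram(q[:,2],bins=range(56,100,2))); q=p[r<23]; print(np.histogram(q[:,2],bins=range(56,90,2))[0])
s=env.state();print(s["ee_pos"],s["force"])
E
```

```text
(array([ 0,  0,  0,  0,  0,  0,  0,  0,  4, 58,  3,  0,  0,  0,  0,  0,  0,
        0,  0,  0,  0]), array([56, 58, 60, 62, 64, 66, 68, 70, 72, 74, 76, 78, 80, 82, 84, 86, 88,
       90, 92, 94, 96, 98]))
[  1 172  72  52  64  59  93 493 137  64  28  28  34  36  45  48]
[535.99428108 171.86986628  36.10753493] [-8.87441032 -2.85426368 33.88008306]
```

It's at a hard stop, and the visible button rim has dropped from 81 to 75 mm, so it's fully in. Releasing and lifting clear.

arm_command(rows=[{"delta_pos": [0, 0, -5], "roll": 0, "jaw": 0}, {"delta_pos": [0, 0, -10], "roll": 0, "jaw": 0}, {"delta_pos": [0, 0, -20], "roll": 0, "jaw": 0}, {"delta_pos": [0, 0, -40], "roll": 0, "jaw": 0}, {"delta_pos": [0, 0, -70], "roll": 0, "jaw": 0}, {"delta_pos": [0, 0, -100], "roll": 0, "jaw": 0}, {"delta_pos": [0, 0, -120], "roll": 0, "jaw": 0}, {"delta_pos": [0, 0, -120], "roll": 0, "jaw": 0}, {"delta_pos": [0, 0, -120], "roll": 0, "jaw": 0}, {"delta_pos": [0, 0, -120], "roll": 0, "jaw": 0}, {"delta_pos": [0, 0, -120], "roll": 0, "jaw": 0}])

```text
time_s: 15.58
ee_pos: [534.0, 171.3, 149.0]
ee_rot: [-179.9, -0.2, 179.8]
force: [0.1, 0.1, 0.0]
gripper_width: 0.1
gripper_force: 0.0
```

```bash
python3 - <<'E'
from h import *
w,C=wcloud(); p=C.reshape(-1,3); r=np.hypot(p[:,0]-536,p[:,1]-171.5)
print("reset",np.histogram(p[r<13][:,2],bins=range(68,90,2)))
fr=env.grab_frame("top"); C=cloud(fr); p=C.reshape(-1,3); r=np.hypot(p[:,0]-567.5,p[:,1]+207)
q=p[(r<11)]; print("boss",np.median(q[:,2]))
old=np.load("top.npy",allow_pickle=True).item()
# moved objects? depth change at object pixels
for n,(u,v) in dict(slip=(335,240),pot=(345,145),mug=(145,235),glaze=(135,340),bowl=(533,262),knife=(273,340),brush=(401,355)).items():
    s=np.s_[v-6:v+7,u-6:u+7]; print(n,np.abs(fr["z_map"][s]-old["z_map"][s]).mean().round(1),cv2.absdiff(fr["img"][s],old["img"][s]).mean().round(1))
s=env.state();print(s["time_s"],s["ee_pos"],s["force"])
E
```

```text
reset (array([  0,   0,   0,   0,   0,  18, 547, 146,   0,   0]), array([68, 70, 72, 74, 76, 78, 80, 82, 84, 86, 88]))
boss 98.75031112342361
slip 14.0 17.3
pot 20.2 6.8
mug 576.9 21.4
glaze 155.9 15.6
bowl 14.8 21.5
knife 24.6 12.0
brush 8.1 9.7
15.6833 [534.32116258 171.34950826 149.21219533] [-0.55504592  0.68654656  0.37259701]
```

```bash
python3 -c "
from workcell import env
print(env.job_done())"
```

```text
the job is handed in; nothing more can be done
None
```

I latched the stop button, twisted it clockwise until it sprang back out, then pressed the reset button fully in and let it go; I handed the job in at about 15.7 s with the arm clear, and felt no stray contact, but the arm blocked part of the final view, so I couldn't confirm by camera that every loose item stayed put.

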